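# Feed the top sample plate from the magazine into the autosampler

## Robot

A 6-joint arm with a two-finger parallel gripper is mounted at the origin on the work surface. World frame = base frame: x ahead of the robot, y to its left, z up, the work surface at z = 0. Lengths are in mm, angles in rad, forces in N, time in s.
With the tool pointing down it reaches from about 300 to 850 mm from the base axis. Payload 5.4 kg.
Tool frame: the origin (TCP) lies midway between the tips of the shut fingers; the grasp point (between the pads) lies behind it (ctrl.grip_depth is the z of the grasp point in the tool frame, in mm); z points along the fingers, y is the line along which they close (so a half turn about z gives the same grasp; the last joint's range is limited). The gripper opens to 85 mm and grips with 20 to 120 N. Pads are 22 mm wide; open, the fingers measure 114 mm over their backs; the gripper's body (76 mm by 85 mm) begins 54 mm behind the grasp point. The pads swing forward as they close: fully open they stand 13 mm farther back than shut.
Start: joints at [-1.331, 0.158, 1.597, -0, 1.386, -0.21], TCP at [249.977, -517.801, 231.299] pointing down, gripper open.
Joint ranges: [-2.91, 2.91], [-0.94, 2.29], [0.18, 2.7], [-1.29, 4.43], [0.17, 2.64], [-3, 3]. Speed limits (rad/s): [2.57, 2.57, 3.14, 3.14, 3.14, 3.14].

## Interface

Orientations are given as a unit quaternion [w, x, y, z].
In Python, from station import ctrl, optics gives the robot as it stands.
- The arm moves only by the shell command python3 -m creep 'ROWS' [FORCE]. ROWS is JSON, a list of rows, each a list of 7 numbers: the finger opening in m, from 0 to 0.0854, then the shift along the tool's x, y, z in m, then the turn, a rotation vector about the tool's x, y, z in rad. In form: [[gripper, x, y, z, ax, ay, az], ...]. A call has exactly 5 rows; each row is the pose to reach, as a shift and turn from the pose commanded when the call began, along the tool's axes at that moment; what a row does not reach only later rows make up. A row lasts 1/8 s, in which the tool goes at most 62.5 mm and 10.7 degrees, less where a joint would pass 70% of its speed; a pose out of reach is approached as far as the arm can. A call with a gripper value outside its range is refused whole. The fingers move at their own pace and stop on an object; FORCE is the grip in N (left out, the last holds). Time passes only in rows, so rows that repeat a pose let the fingers close, or fill a call up. It gives the time, the measured TCP pose, the force, the opening and the grip force at its end, in the units of the state.
- ctrl.read_state(): the state, without advancing time (a new reading comes with each control period).
- optics.read_camera(name): name is "scene" or "top" or "wrist"; returns (picture, depth): 480x640x3 uint8, red, green, blue; 480x640 float32, mm along the optical axis (not along the pixel's ray), 0 where there is no reading.
- optics.camera_params(name): a dict with "fx", "fy", "cx", "cy" (pixels), "rvec" (rotation vector, rad) and "tvec" (3), from world to camera coordinates, as OpenCV has them; the wrist camera has in their place "mount" (4x4, takes a point from camera to tool coordinates, whose origin is the TCP and whose axes are the flange's). Camera axes: x right, y down, z forward; pixel columns grow to the right and rows downward; lengths in mm; the calibration is good to about 2 mm. A picture is of the moment at which its call begins: read the wrist's pose just before it. camera_params takes no time and is no camera call.
- ctrl.sign_off(): hands the job in; it is judged then, once.
The state is a dict: "t": time; "joint_pos": joint angles; "qd": joint speeds; "joint_efforts": joint torques, N m; "tool_pos": TCP position; "ee_rot": TCP orientation; "force": force on the tool from outside, world axes, zero at the start; "ft_torque": the same for the moment, N m; "gripper_width": finger opening in mm; "gripper_force": force on a finger pad.
Only numpy, scipy, OpenCV 4.12 (cv2) and the standard library are available. Lean on these libraries where they do the work, as an engineer would, in place of code of your own. Each camera call takes 0.05 s, during which the arm holds its last target. There are 200 camera calls.

## Task

Slide the blue top sample plate sideways off the stack in the plate magazine, across onto the white loading deck beside it, and let the plate itself push the orange stop bar back until the bar is fully home with the plate still against it. The plate must stay sliding flat rather than be lifted, do not touch the stop bar with the robot, and leave the plates below and the bottles and tip box where they are. Press only lightly while it is on the stack, or the plate below comes along; the sealed plate must never be pressed or pushed with more than 35 N.

Things in the scene. Friction and masses are not known exactly. Their poses are not given: they have to be found in the camera images.
- feeder: Fixed plate feeder, 164 (x) x 244 (y) mm. Origin: centre of its underside, on the table. Plates slide along its +y, from the magazine (-y half) over a 12 mm wide gap onto the deck (+y half). A black end block (y = 110 to 120 mm, top at 49 mm) stands behind the stop bar.
- magazine (a point): Middle of the magazine floor: feeder x = 0, y = -68 mm, 12 mm above its origin; the stack of four plates (32 mm) stands here. Open on top and towards +y; aluminium walls at the back and both sides, tops 48 mm above the feeder's origin (4 mm above the stack), 2 mm clear of the plates, so the top plate cannot be gripped or pushed from behind there.
- deck (a point): Middle of the top of the white loading deck: feeder x = 0, y = 48 mm, z = 35 mm (1 mm lower than the underside of the top plate in the stack). The deck is level and runs from feeder y = -13 to 109 mm. Low aluminium side rails (inner faces at x = +-68 mm, tops at z = 41 mm, flared at the entry) guide the plate.
- top_plate: Blue sealed sample plate with 24 white dots, a flat slab 128 (x) x 86 (y) x 8 (z) mm, 60 to 135 g, loose on the stack. Slick below (friction 0.25); its flat top, 120 x 78 mm, is a grippy sealing mat (0.6 or more). Origin: centre of its underside, axes parallel to the feeder's. At the start it lies at feeder y = -68 mm, top face at z = 44 mm; fully home it lies on the deck at y = 54 mm.
- plate1: Lowest plate of the stack, plain metal grey, 128 x 86 x 8 mm, 240 g, loose. Origin: centre of its underside. Must stay.
- plate2: Second plate from below, plain white, same size and weight, loose. Must stay.
- plate3: Third plate from below, plain metal grey, same size and weight, loose, directly under the blue one. Must stay. Only friction (0.19 below it, 0.25 above) holds it: while the blue plate still rests on it, dragging with a downward press of more than about 5 N can take it along, 2 to 4 N does not. Friction varies by 20 % overall, which does not shift this limit.
- shuttle (a joint): Travel of the orange stop bar along the feeder's +y, in m: 0 is its forward position, 0.020 is fully home at its hard end. It starts between 0 and 0.006, moves with about 5 N of friction and some damping, and stays where it is left (no spring). To drive it through the plate by dragging on the plate's top takes a press of some 12 to 18 N, once the plate has left the stack.
- stop_bar (a point): Orange stop bar (moved by the joint shuttle), 120 (x) x 10 (y) mm, top 47.5 mm above the feeder's origin (4.5 mm above a plate on the deck). Site: middle of its face that the plate meets (facing feeder -y), at deck height; at feeder y = 77 mm when the joint reads 0, 97 mm when fully home.
- clear_bottle: Bystander: clear glass bottle with blue cap, 70 mm diameter, 160 mm tall, loose, origin at its base.
- amber_bottle: Bystander: amber glass bottle with orange cap, 70 mm diameter, 160 mm tall, loose, origin at its base.
- tip_box: Bystander: yellow pipette-tip box, 75 x 110 x 45 mm, loose, origin at the centre of its base.
There are look-alikes about, which are no part of the job. Of the things that look like the top_plate, the largest one is meant.

How it is judged:
By the outcome, as a careful person would: the job done as asked, in the order asked, and still so for the second after the job is handed in, with the robot touching nothing.
It also fails if it takes over 61 s, if anything falls off the work surface, if the arm or the gripper's body presses on something with over 40 N, if the wrist force passes 120 N, or if a joint passes its speed limit or range.

## Working session

There is one attempt and no reset: what is moved stays moved. The work goes in short steps, Python scripts to look and compute and a shell command to move; the robot and the scene stay as the last step left them, time stands still between calls to the robot, and variables do not carry over. Pictures are saved under pics/ and viewed, at most 11 in all, crops included, and the job is handed in when it is done.

```bash
mkdir -p pics; ls
python3 - <<'E'
from station import ctrl, optics
import cv2,numpy as np
for n in("scene","top"):
    p,d=optics.read_camera(n); cv2.imwrite(f"pics/{n}0.png",p[:,:,::-1]); np.savez(f"{n}0.npz",p=p,d=d)
s=ctrl.read_state(); print(s['t'],s['tool_pos'],s['ee_rot'],s['force'],s['gripper_width'],ctrl.grip_depth)
print(optics.camera_params("top"))
E
```

```text
pics
0.1 [ 249.8375724  -517.28044989  230.40464975] [-8.56250895e-04  9.74817555e-01  2.23002242e-01 -2.00204217e-05] [-0.34397289  0.08314541 -0.26318477] 85.4858795947211 -18.700000000000003
{'fx': 571.0352475057896, 'fy': 571.0352475057896, 'cx': 317.5465316720764, 'cy': 239.3985480305737, 'rvec': array([ 2.16434643, -2.14219364,  0.11417869]), 'tvec': array([  29.32356552,  635.40154918, 1228.40631106])}
```

View pics/top0.png

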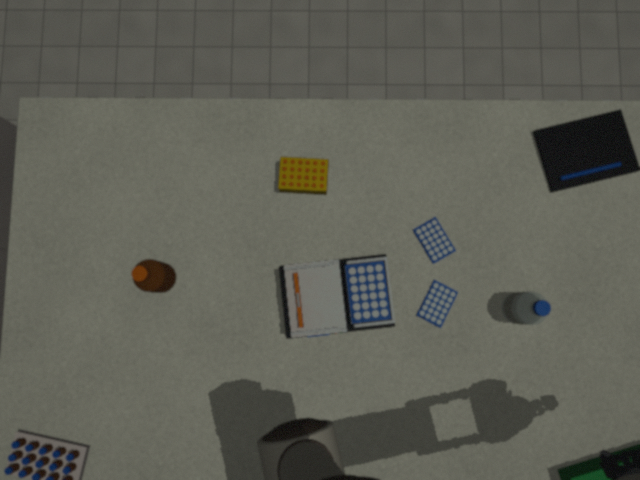

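View pics/scene0.png

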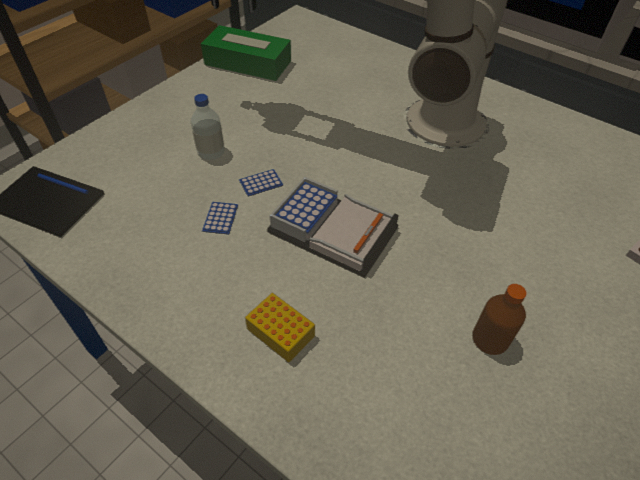

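The top view shows the magazine with the blue plate at about (368,293), the deck to its left and the orange bar at about (298,300). Feeder +y therefore points image-left. The two small look-alikes are at (434,240) and (437,303). The scene view agrees with this.

```bash
cat > h.py <<'E'
import numpy as np,cv2
from station import ctrl,optics
from scipy.spatial.transform import Rotation as R
def px2w(n,uv,z):
    c=optics.camera_params(n); M=R.from_rotvec(c['rvec']).as_matrix(); C=-M.T@c['tvec']
    uv=np.atleast_2d(uv).astype(float)
    r=np.c_[(uv[:,0]-c['cx'])/c['fx'],(uv[:,1]-c['cy'])/c['fy'],np.ones(len(uv))]@M
    return C+r*((z-C[2])/r[:,2])[:,None]
def wristpose():
    s=ctrl.read_state(); T=np.eye(4); q=s['ee_rot']; T[:3,:3]=R.from_quat(np.r_[q[1:],q[0]]).as_matrix(); T[:3,3]=s['tool_pos']; return T
E
python3 - <<'E'
from h import *
f=np.load('top0.npz');p,d=f['p'],f['d']
hsv=cv2.cvtColor(p,cv2.COLOR_RGB2HSV)
def rect(m,box,z,n):
    k=np.zeros(m.shape,np.uint8); x0,y0,x1,y1=box; k[y0:y1,x0:x1]=m[y0:y1,x0:x1]
    k=cv2.morphologyEx(k,cv2.MORPH_CLOSE,np.ones((9,9)))
    c=max(cv2.findContours(k,0,2)[0],key=cv2.contourArea)
    w=px2w('top',c[:,0],z); r=cv2.minAreaRect(w[:,:2].astype(np.float32)); print(n,r,np.median(d[k>0]))
rect(cv2.inRange(hsv,(100,110,60),(125,255,255)),(335,250,398,335),44,'plate')
rect(cv2.inRange(hsv,(5,150,100),(20,255,255)),(285,260,310,335),47.5,'bar')
c=optics.camera_params('top');M=R.from_rotvec(c['rvec']).as_matrix();print(-M.T@c['tvec'])
print(optics.camera_params('wrist'), R.from_matrix(wristpose()[:3,:3]).as_matrix())
big=cv2.resize(p[245:345,270:405],None,fx=5.5,fy=5.5,interpolation=cv2.INTER_CUBIC);cv2.imwrite('pics/crop1.png',big[:,:,::-1])
E
```

```text
plate ((520.639404296875, -73.8504867553711), (126.3725814819336, 85.47652435302734), 6.956160545349121) 1246.7354
bar ((464.2292785644531, 72.9693374633789), (39.168724060058594, 7.416723728179932), 7.227631092071533) 1242.1168
[ 484.02158006   17.78976128 1295.75603401]
{'fx': 399.1027426125563, 'fy': 399.1027426125563, 'cx': 316.32207608893185, 'cy': 237.8193274463435, 'mount': array([[-8.97105490e-04, -9.63790331e-01, -2.66659697e-01,
         6.69902301e+01],
       [ 9.99999581e-01, -9.12503283e-04, -6.61640031e-05,
        -5.67686693e-02],
       [-1.79559622e-04, -2.66659644e-01,  9.63790746e-01,
        -1.42487432e+02],
       [ 0.00000000e+00,  0.00000000e+00,  0.00000000e+00,
         1.00000000e+00]])} [[ 9.00539999e-01  4.34772967e-01 -4.20924256e-04]
 [ 4.34773036e-01 -9.00538533e-01  1.66044761e-03]
 [ 3.42859222e-04 -1.67830601e-03 -9.99998533e-01]]
```

View pics/crop1.png

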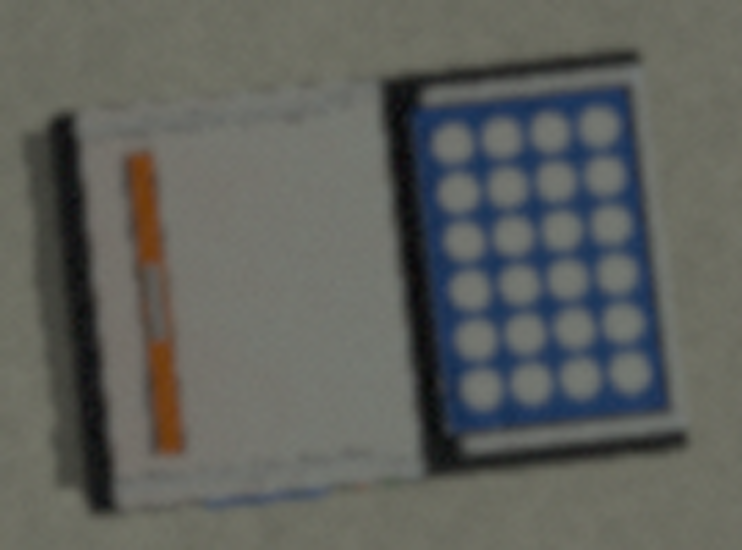

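Plate: centre (520.6, -73.9), yaw 6.96°, measured size 126.4×85.5 mm, which matches the given 128×86. The plate-to-bar direction is (-0.121, 0.993), which is feeder +y. I'll move above the plate with the fingers shut.

```bash
python3 -m creep '[[0,0.044,-0.028,0,0,0,0],[0,0.087,-0.056,0,0,0,0],[0,0.131,-0.084,0,0,0,0],[0,0.175,-0.113,0,0,0,0],[0,0.218,-0.141,0,0,0,0]]' 60; python3 -m creep '[[0,0.044,-0.028,0,0,0,0.066],[0,0.087,-0.056,0,0,0,0.132],[0,0.131,-0.084,0,0,0,0.197],[0,0.175,-0.113,0,0,0,0.263],[0,0.218,-0.141,0,0,0,0.328]]'
python3 - <<'E'
from h import *
T=wristpose();s=ctrl.read_state();print(T.round(4),s['joint_pos'],s['force'],s['gripper_width'])
p,d=optics.read_camera('wrist');cv2.imwrite('pics/w1.png',p[:,:,::-1])
np.savez('w1.npz',p=p,d=d,T=T)
E
```

```text
t: 0.72
tool_pos: [385.5, -294.3, 230.9]
ee_rot: [-0.0, 0.975, 0.223, -0.0]
force: [0.2, 0.0, 0.5]
gripper_width: 0.1
gripper_force: 0.0
t: 1.35
tool_pos: [520.5, -72.5, 230.9]
ee_rot: [-0.0, 0.998, 0.06, -0.0]
force: [0.7, -0.6, 0.7]
gripper_width: 0.1
gripper_force: 0.0
[[ 9.928000e-01  1.196000e-01 -4.000000e-04  5.204538e+02]
 [ 1.196000e-01 -9.928000e-01  1.000000e-04 -7.253950e+01]
 [-4.000000e-04 -1.000000e-04 -1.000000e+00  2.309472e+02]
 [ 0.000000e+00  0.000000e+00  0.000000e+00  1.000000e+00]] [-3.68639610e-01  3.03532731e-02  1.73503683e+00 -7.46962597e-05
  1.37665082e+00  1.08233159e+00] [ 0.65198048 -0.59651764  0.6945586 ] 0.07556652899948292
```

View pics/w1.png

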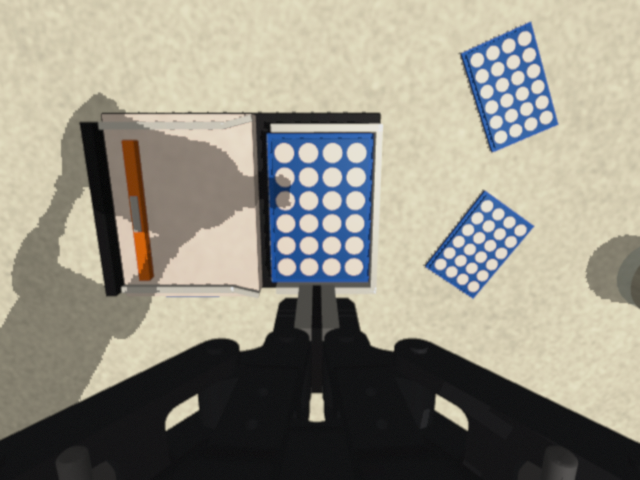

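The wrist view shows the blue plate with corner dots at (285,153), (356,153), (287,267) and (350,267), and the bar from (130,140) to (146,280). I'll check the top-camera fix against these.

Run:
```python
from h import *
f=np.load('w1.npz');T=f['T'];c=optics.camera_params('wrist');A=T@c['mount']
def w(uv,z):
    uv=np.array(uv,float);r=np.c_[(uv[:,0]-c['cx'])/c['fx'],(uv[:,1]-c['cy'])/c['fy'],np.ones(len(uv))]@A[:3,:3].T
    return A[:3,3]+r*((z-A[2,3])/r[:,2])[:,None]
P=w([(285,153),(356,153),(350,267),(287,267)],44);print(P.round(1),P.mean(0))
q=f['p'];h=cv2.cvtColor(q,cv2.COLOR_RGB2HSV);m=cv2.inRange(h,(105,130,60),(125,255,255));k=m*0;k[125:290,262:382]=m[125:290,262:382]
k=cv2.morphologyEx(k,3,np.ones((25,25)));cc=max(cv2.findContours(k,0,2)[0],key=cv2.contourArea)
print(cv2.minAreaRect(w(cc[:,0],44)[:,:2].astype(np.float32)))
B=w([(122,140),(138,140),(152,279),(139,280)],47.5);print(B.round(1))
```

```text
[[ 564.1  -41.9   44. ]
 [ 570.9  -98.9   44. ]
 [ 473.6 -107.9   44. ]
 [ 467.1  -53.2   44. ]] [518.94482458 -75.47876835  44.        ]
((519.8026733398438, -75.2650146484375), (127.34262084960938, 85.85478973388672), 6.913410663604736)
[[559.1  87.2  47.5]
 [560.6  74.6  47.5]
 [443.4  62.5  47.5]
 [441.1  73.7  47.5]]
```

Both cameras agree to about 1.5 mm, and the bar is at nearly zero travel. Descending.

```bash
python3 -m creep '[[0,0,0,0.04,0,0,0],[0,0,0,0.085,0,0,0],[0,0,0,0.13,0,0,0],[0,0,0,0.16,0,0,0],[0,0,0,0.175,0,0,0]]'; python3 -m creep '[[0,0,0,0.003,0,0,0],[0,0,0,0.006,0,0,0],[0,0,0,0.008,0,0,0],[0,0,0,0.008,0,0,0],[0,0,0,0.008,0,0,0]]'
```

```text
t: 2.02
tool_pos: [518.5, -73.7, 54.1]
ee_rot: [-0.001, 0.998, 0.061, -0.002]
force: [-0.2, 0.5, 0.2]
gripper_width: 0.0
gripper_force: 0.0
t: 2.65
tool_pos: [520.3, -74.4, 48.7]
ee_rot: [0.0, 0.998, 0.061, 0.0]
force: [0.7, -1.1, -0.7]
gripper_width: -0.1
gripper_force: 0.0
```

```bash
cat > fz.py <<'E'
from h import *
F=[];P=[]
for i in range(6):
    optics.read_camera('top') if i else 0
    s=ctrl.read_state();F.append(s['force']);P.append(s['tool_pos'])
print('AVG',s['t'],np.mean(F,0).round(2),np.std(F,0).round(2),np.mean(P,0).round(2))
E
python3 fz.py; python3 -m creep '[[0,0,0,0.0005,0,0,0],[0,0,0,0.001,0,0,0],[0,0,0,0.0015,0,0,0],[0,0,0,0.002,0,0,0],[0,0,0,0.002,0,0,0]]'; python3 fz.py
```

```text
AVG 2.9 [ 0.23 -0.27 -0.04] [0.43 0.41 0.33] [520.14 -74.33  48.53]
t: 3.52
tool_pos: [519.9, -74.3, 46.2]
ee_rot: [-0.0, 0.998, 0.061, -0.0]
force: [0.4, -1.4, 0.5]
gripper_width: 0.1
gripper_force: 0.0
AVG 3.775 [ 0.15 -0.28  0.17] [0.32 0.69 0.47] [520.   -74.29  46.29]
```

```bash
python3 -m creep '[[0,0,0,0.0003,0,0,0],[0,0,0,0.0006,0,0,0],[0,0,0,0.001,0,0,0],[0,0,0,0.0013,0,0,0],[0,0,0,0.0015,0,0,0]]'; python3 fz.py; python3 -m creep '[[0,0,0,0.0002,0,0,0],[0,0,0,0.0004,0,0,0],[0,0,0,0.0005,0,0,0],[0,0,0,0.0005,0,0,0],[0,0,0,0.0005,0,0,0]]'; python3 fz.py
```

```text
t: 4.4
tool_pos: [520.0, -74.3, 44.8]
ee_rot: [-0.0, 0.998, 0.061, -0.0]
force: [0.2, 0.4, 0.3]
gripper_width: 0.1
gripper_force: 0.0
AVG 4.65 [0.24 0.41 0.2 ] [0.47 0.26 0.27] [520.   -74.29  44.79]
t: 5.28
tool_pos: [520.0, -74.3, 44.3]
ee_rot: [-0.0, 0.998, 0.061, -0.0]
force: [0.6, 0.5, -1.1]
gripper_width: -0.0
gripper_force: 0.0
AVG 5.525 [ 0.71  0.11 -0.33] [0.62 0.48 0.35] [520.   -74.28  44.31]
```

```bash
python3 -m creep '[[0,0,0,0.0001,0,0,0],[0,0,0,0.0002,0,0,0],[0,0,0,0.0003,0,0,0],[0,0,0,0.0004,0,0,0],[0,0,0,0.0004,0,0,0]]'; python3 fz.py; python3 -m creep '[[0,0,0,0.0001,0,0,0],[0,0,0,0.0002,0,0,0],[0,0,0,0.0002,0,0,0],[0,0,0,0.0002,0,0,0],[0,0,0,0.0002,0,0,0]]'; python3 fz.py
```

```text
t: 6.15
tool_pos: [520.1, -74.3, 44.1]
ee_rot: [0.0, 0.998, 0.061, 0.0]
force: [-0.3, -0.6, 2.0]
gripper_width: 0.3
gripper_force: 1.1
AVG 6.4 [-0.63  0.15  2.55] [0.42 0.54 0.49] [520.11 -74.32  44.08]
t: 7.02
tool_pos: [520.2, -74.4, 44.0]
ee_rot: [0.0, 0.998, 0.061, 0.0]
force: [-1.3, 0.6, 5.1]
gripper_width: 0.3
gripper_force: 2.6
AVG 7.275 [-1.26  0.53  5.24] [0.2  0.37 0.33] [520.26 -74.38  44.06]
```

Contact is at z ≈ 44.1, with a stiffness of about 13 N/mm. I'll ease to about 3 N and drag along tool -y.

```bash
python3 -m creep '[[0,0,0,-0.00015,0,0,0],[0,0,-0.001,-0.00015,0,0,0],[0,0,-0.003,-0.00015,0,0,0],[0,0,-0.005,-0.00015,0,0,0],[0,0,-0.008,-0.00015,0,0,0]]'; python3 fz.py
```

```text
t: 7.9
tool_pos: [519.3, -66.3, 44.0]
ee_rot: [0.0, 0.998, 0.061, 0.0]
force: [0.3, -0.8, 4.5]
gripper_width: 0.4
gripper_force: 2.3
AVG 8.15 [ 0.1  -0.22  5.31] [0.48 0.38 0.57] [519.22 -66.04  44.06]
```

Still about 5 N, so I'll lift a little more, then check what moved.

```bash
python3 -m creep '[[0,0,0,-0.0001,0,0,0],[0,0,0,-0.0002,0,0,0],[0,0,0,-0.0002,0,0,0],[0,0,0,-0.0002,0,0,0],[0,0,0,-0.0002,0,0,0]]'; python3 fz.py
python3 - <<'E'
from h import *
T=wristpose();p,d=optics.read_camera('wrist');cv2.imwrite('pics/w2.png',p[:,:,::-1])
E
```

```text
t: 8.78
tool_pos: [519.0, -66.2, 44.0]
ee_rot: [-0.0, 0.998, 0.061, -0.0]
force: [0.3, 1.1, 5.4]
gripper_width: -0.4
gripper_force: 2.5
AVG 9.025 [0.12 1.28 4.99] [0.29 0.29 0.48] [518.98 -66.27  44.04]
```

View pics/w2.png

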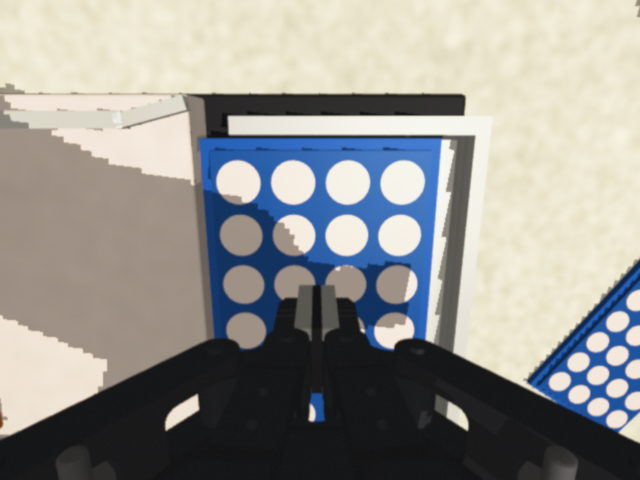

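The plate slid about 8 mm: a strip of plate 3 now shows at its right edge, columns 440–465, and the plate is still square. The press isn't falling with small lifts, so I'll lift a bit more.

```bash
python3 -m creep '[[0,0,0,-0.0002,0,0,0],[0,0,0,-0.0003,0,0,0],[0,0,0,-0.0003,0,0,0],[0,0,0,-0.0003,0,0,0],[0,0,0,-0.0003,0,0,0]]'; python3 fz.py
```

```text
t: 9.7
tool_pos: [518.7, -66.4, 44.1]
ee_rot: [-0.0, 0.998, 0.061, -0.0]
force: [0.1, -0.3, 0.8]
gripper_width: -0.2
gripper_force: 0.5
AVG 9.95 [ 0.15 -0.51  0.21] [0.6  0.22 0.59] [518.68 -66.29  44.08]
```

```bash
python3 -m creep '[[0,0,0,0.0002,0,0,0],[0,0,0,0.0002,0,0,0],[0,0,-0.001,0.0002,0,0,0],[0,0,-0.003,0.0002,0,0,0],[0,0,-0.005,0.0002,0,0,0]]'; python3 fz.py
```

```text
t: 10.58
tool_pos: [518.3, -61.2, 44.1]
ee_rot: [-0.0, 0.998, 0.061, -0.0]
force: [-0.1, -0.3, 0.6]
gripper_width: 0.2
gripper_force: 0.1
AVG 10.825 [ 0.34 -0.37  0.1 ] [0.36 0.21 0.46] [518.34 -61.15  44.08]
```

```bash
python3 -m creep '[[0,0,0,0.0001,0,0,0],[0,0,0,0.0002,0,0,0],[0,0,0,0.0002,0,0,0],[0,0,0,0.0002,0,0,0],[0,0,0,0.0002,0,0,0]]'; python3 fz.py
```

```text
t: 11.45
tool_pos: [518.5, -61.4, 44.1]
ee_rot: [0.0, 0.998, 0.061, 0.0]
force: [-1.2, 0.5, 2.4]
gripper_width: 0.1
gripper_force: 1.1
AVG 11.7 [-0.53  0.25  2.35] [0.43 0.61 0.38] [518.48 -61.4   44.05]
```

```bash
python3 -m creep '[[0,0,-0.001,0.0001,0,0,0],[0,0,-0.003,0.0001,0,0,0],[0,0,-0.006,0.0001,0,0,0],[0,0,-0.009,0.0001,0,0,0],[0,0,-0.012,0.0001,0,0,0]]'; python3 fz.py
```

```text
t: 12.32
tool_pos: [517.2, -49.3, 44.1]
ee_rot: [0.0, 0.998, 0.061, 0.0]
force: [-0.2, -1.4, 4.4]
gripper_width: -0.3
gripper_force: 2.0
AVG 12.575 [-0.22  0.64  4.94] [0.12 1.21 0.33] [517.12 -49.08  44.05]
```

```bash
python3 -m creep '[[0,0,0,-0.00015,0,0,0],[0,0,-0.002,-0.0002,0,0,0],[0,0,-0.005,-0.0002,0,0,0],[0,0,-0.008,-0.00025,0,0,0],[0,0,-0.012,-0.0003,0,0,0]]'; python3 fz.py
```

```text
t: 13.2
tool_pos: [515.4, -37.3, 44.1]
ee_rot: [-0.0, 0.998, 0.061, -0.0]
force: [0.2, -0.1, 2.4]
gripper_width: -0.1
gripper_force: 1.6
AVG 13.45 [-0.39  0.41  3.72] [0.4  0.28 0.7 ] [515.3  -37.02  44.05]
```

```bash
python3 -m creep '[[0,0,-0.001,-0.0001,0,0,0],[0,0,-0.003,-0.0001,0,0,0],[0,0,-0.006,-0.0001,0,0,0],[0,0,-0.009,-0.00015,0,0,0],[0,0,-0.012,-0.0002,0,0,0]]'; python3 fz.py
python3 - <<'E'
from h import *
T=wristpose();p,d=optics.read_camera('wrist');cv2.imwrite('pics/w3.png',p[:,:,::-1])
E
```

```text
t: 14.08
tool_pos: [513.7, -25.2, 44.0]
ee_rot: [-0.0, 0.998, 0.061, -0.0]
force: [0.1, 0.1, 1.0]
gripper_width: -0.0
gripper_force: 0.1
AVG 14.325 [ 0.29 -0.11  0.48] [0.25 0.63 0.47] [513.7  -25.25  44.07]
```

View pics/w3.png

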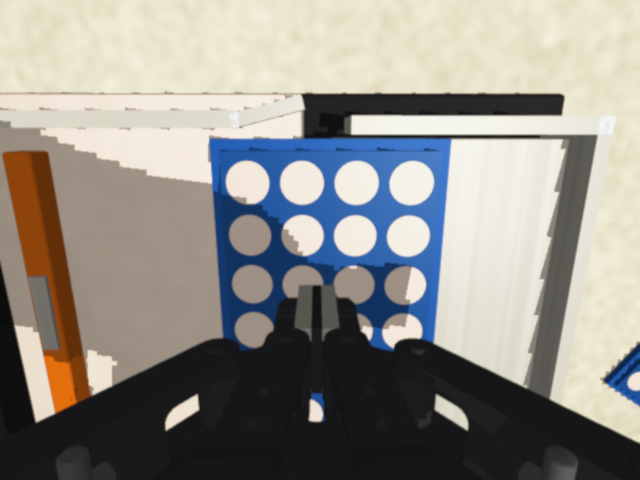

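The plate is following and square, now between columns 210 and 450, about 3 mm behind the tool. The exposed plate 3 still seems in place. The press is now light because the plate is starting to dip onto the deck, so I'll restore it.

```bash
python3 -m creep '[[0,0,0,0.0001,0,0,0],[0,0,0,0.0002,0,0,0],[0,0,0,0.0002,0,0,0],[0,0,0,0.0002,0,0,0],[0,0,0,0.0002,0,0,0]]'; python3 fz.py
```

```text
t: 15.0
tool_pos: [514.1, -25.7, 44.2]
ee_rot: [0.0, 0.998, 0.061, 0.0]
force: [-0.1, 0.6, -0.4]
gripper_width: 0.1
gripper_force: 0.0
AVG 15.25 [-0.07  0.25  0.31] [0.11 0.34 0.33] [514.05 -25.65  44.15]
```

```bash
python3 -m creep '[[0,0,0,0.0001,0,0,0],[0,0,0,0.0002,0,0,0],[0,0,0,0.0002,0,0,0],[0,0,0,0.0002,0,0,0],[0,0,0,0.0002,0,0,0]]'; python3 fz.py
```

```text
t: 15.88
tool_pos: [514.1, -25.7, 44.0]
ee_rot: [0.0, 0.998, 0.061, 0.0]
force: [-0.1, 0.3, 1.0]
gripper_width: -0.0
gripper_force: 0.6
AVG 16.125 [-0.51  0.21  1.62] [0.45 0.64 0.48] [514.08 -25.66  44.01]
```

```bash
python3 -m creep '[[0,0,0,0.0001,0,0,0],[0,0,-0.002,0.0001,0,0,0],[0,0,-0.005,0.0001,0,0,0],[0,0,-0.008,0.0001,0,0,0],[0,0,-0.012,0.0001,0,0,0]]'; python3 fz.py
```

```text
t: 16.75
tool_pos: [512.6, -13.5, 43.8]
ee_rot: [-0.0, 0.998, 0.061, 0.0]
force: [0.8, -0.4, 0.3]
gripper_width: 0.0
gripper_force: 0.5
AVG 17.0 [-0.07  0.45  1.13] [0.69 0.51 0.55] [512.48 -13.32  43.8 ]
```

```bash
python3 -m creep '[[0,0,0,0.0001,0,0,0],[0,0,0,0.0002,0,0,0],[0,0,-0.003,0.0003,0,0,0],[0,0,-0.006,0.0004,0,0,0],[0,0,-0.010,0.0005,0,0,0]]'; python3 fz.py
```

```text
t: 17.62
tool_pos: [511.7, -3.8, 43.6]
ee_rot: [0.0, 0.998, 0.061, 0.0]
force: [0.5, -0.7, 3.5]
gripper_width: -0.1
gripper_force: 1.9
AVG 17.875 [0.76 0.53 4.31] [0.24 0.73 0.92] [511.66  -3.47  43.63]
```

```bash
python3 -m creep '[[0,0,-0.001,0,0,0,0],[0,0,-0.003,0,0,0,0],[0,0,-0.006,0.0001,0,0,0],[0,0,-0.009,0.0001,0,0,0],[0,0,-0.012,0.0002,0,0,0]]'; python3 fz.py
python3 - <<'E'
from h import *
T=wristpose();p,d=optics.read_camera('wrist');cv2.imwrite('pics/w4.png',p[:,:,::-1])
E
```

```text
t: 18.5
tool_pos: [510.3, 7.9, 43.5]
ee_rot: [0.0, 0.998, 0.061, 0.0]
force: [-0.4, -2.2, 6.0]
gripper_width: 0.1
gripper_force: 3.0
AVG 18.75 [ 0.39 -0.73  5.77] [0.57 1.06 0.62] [510.3    8.11  43.52]
```

View pics/w4.png

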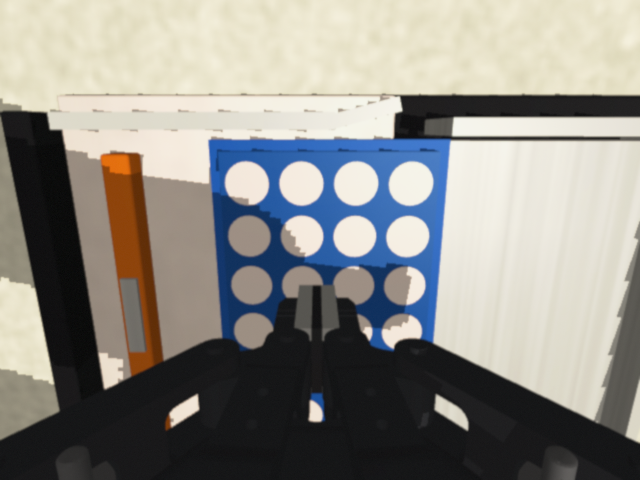

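The plate is almost off the stack and square. Its front edge is at column 213 and the bar's face is at about column 155. I'll carry on a few millimetres at the same height.

```bash
python3 -m creep '[[0,0,-0.001,-0.0001,0,0,0],[0,0,-0.003,-0.0001,0,0,0],[0,0,-0.006,0,0,0,0],[0,0,-0.009,0,0,0,0],[0,0,-0.012,0,0,0,0]]'; python3 fz.py
```

```text
t: 19.42
tool_pos: [508.3, 20.1, 43.0]
ee_rot: [0.0, 0.998, 0.061, -0.0]
force: [0.3, -1.2, 4.1]
gripper_width: 0.1
gripper_force: 2.0
AVG 19.675 [0.07 0.05 4.15] [0.76 1.13 0.3 ] [508.3   20.36  43.06]
```

The plate is off the stack (tool z 43.06 is deck level). Now I'll raise the press.

```bash
python3 -m creep '[[0,0,0,0.0002,0,0,0],[0,0,0,0.0004,0,0,0],[0,0,0,0.0005,0,0,0],[0,0,0,0.0006,0,0,0],[0,0,0,0.0006,0,0,0]]'; python3 fz.py
```

```text
t: 20.3
tool_pos: [508.5, 20.1, 43.0]
ee_rot: [-0.0, 0.998, 0.061, -0.0]
force: [-1.7, 0.9, 8.7]
gripper_width: -0.1
gripper_force: 4.2
AVG 20.55 [-1.33  1.16  8.51] [0.4  0.27 0.23] [508.53  20.12  43.03]
```

```bash
python3 -m creep '[[0,0,0,0.0002,0,0,0],[0,0,-0.002,0.0004,0,0,0],[0,0,-0.004,0.0005,0,0,0],[0,0,-0.006,0.0006,0,0,0],[0,0,-0.008,0.0006,0,0,0]]'; python3 fz.py
```

```text
t: 21.18
tool_pos: [508.8, 27.2, 43.0]
ee_rot: [0.001, 0.998, 0.061, 0.001]
force: [-0.1, -1.6, 7.3]
gripper_width: -0.2
gripper_force: 4.1
AVG 21.425 [ 0.2  -1.44  8.2 ] [0.39 0.57 0.71] [508.78  27.34  43.05]
```

```bash
python3 -m creep '[[0,0,0,0.0002,0,0,0],[0,0,0,0.0004,0,0,0],[0,0,0,0.0006,0,0,0],[0,0,0,0.0006,0,0,0],[0,0,0,0.0006,0,0,0]]'; python3 fz.py
```

```text
t: 22.05
tool_pos: [508.8, 27.4, 43.0]
ee_rot: [0.001, 0.998, 0.061, 0.001]
force: [-2.6, -0.6, 13.6]
gripper_width: -0.1
gripper_force: 6.8
AVG 22.3 [-2.36 -0.69 13.67] [0.59 0.38 0.45] [508.77  27.38  43.  ]
```

```bash
python3 -m creep '[[0,0,-0.001,0.0001,0,0,0],[0,0,-0.003,0.0001,0,0,0],[0,0,-0.005,0.0002,0,0,0],[0,0,-0.007,0.0002,0,0,0],[0,0,-0.009,0.0002,0,0,0]]'; python3 fz.py
python3 - <<'E'
from h import *
T=wristpose();p,d=optics.read_camera('wrist');cv2.imwrite('pics/w5.png',p[:,:,::-1])
E
```

```text
t: 22.92
tool_pos: [508.6, 35.4, 43.0]
ee_rot: [0.002, 0.998, 0.061, 0.002]
force: [0.2, -8.0, 11.2]
gripper_width: -0.2
gripper_force: 5.2
AVG 23.175 [ 0.27 -4.89 11.05] [0.32 1.42 0.8 ] [508.64  35.43  43.02]
```

View pics/w5.png

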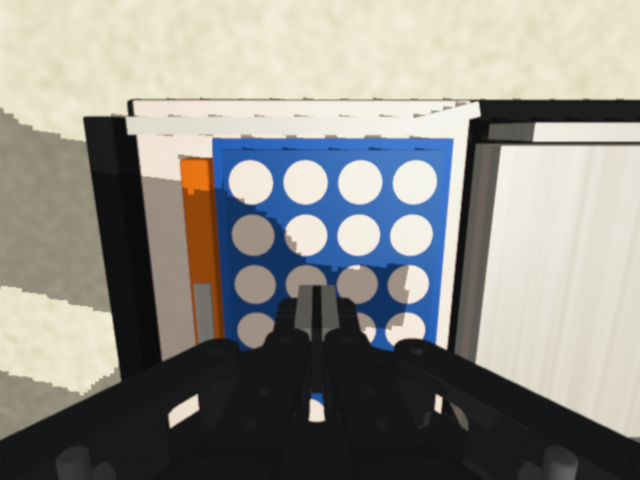

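The plate now touches the orange bar at column 215, and the deck shows behind the plate. I'll add press and keep pushing.

```bash
python3 -m creep '[[0,0,0,0.0003,0,0,0],[0,0,-0.001,0.0006,0,0,0],[0,0,-0.003,0.0007,0,0,0],[0,0,-0.005,0.0007,0,0,0],[0,0,-0.007,0.0007,0,0,0]]'; python3 fz.py
```

```text
t: 23.85
tool_pos: [508.5, 41.3, 43.0]
ee_rot: [0.003, 0.998, 0.061, 0.003]
force: [-0.7, -8.9, 14.5]
gripper_width: 0.1
gripper_force: 6.9
AVG 24.1 [-0.24 -8.07 14.25] [0.41 0.76 0.57] [508.51  41.47  43.  ]
```

```bash
python3 -m creep '[[0,0,-0.001,0.0001,0,0,0],[0,0,-0.003,0.0002,0,0,0],[0,0,-0.005,0.0003,0,0,0],[0,0,-0.007,0.0003,0,0,0],[0,0,-0.008,0.0003,0,0,0]]'; python3 fz.py
```

```text
t: 24.72
tool_pos: [507.9, 49.2, 43.0]
ee_rot: [0.003, 0.998, 0.061, 0.003]
force: [1.1, -8.4, 15.2]
gripper_width: -0.2
gripper_force: 7.6
AVG 24.975 [ 0.15 -7.94 15.37] [0.49 0.41 0.41] [507.9   49.28  43.  ]
```

```bash
python3 -m creep '[[0,0,-0.001,0.0001,0,0,0],[0,0,-0.002,0.0001,0,0,0],[0,0,-0.003,0.0002,0,0,0],[0,0,-0.004,0.0002,0,0,0],[0,0,-0.005,0.0002,0,0,0]]'; python3 fz.py
python3 - <<'E'
from h import *
T=wristpose();p,d=optics.read_camera('wrist');cv2.imwrite('pics/w6.png',p[:,:,::-1])
E
```

```text
t: 25.6
tool_pos: [507.7, 53.6, 43.0]
ee_rot: [0.003, 0.998, 0.061, 0.003]
force: [1.0, -12.9, 15.0]
gripper_width: 0.1
gripper_force: 7.1
AVG 25.85 [  0.41 -10.79  15.67] [0.61 1.11 0.62] [507.69  53.65  43.  ]
```

View pics/w6.png

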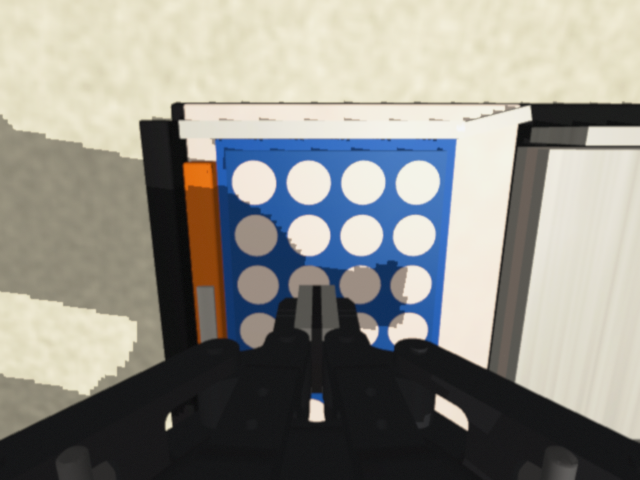

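The bar is now right up to the black block at column 185, with the plate against it, and the push force rises to -13 N. I'll push a little further to make sure it is at its hard end.

```bash
python3 -m creep '[[0,0,-0.001,0.0002,0,0,0],[0,0,-0.002,0.0003,0,0,0],[0,0,-0.003,0.0003,0,0,0],[0,0,-0.003,0.0003,0,0,0],[0,0,-0.003,0.0003,0,0,0]]'; python3 fz.py
```

```text
t: 26.52
tool_pos: [507.7, 56.4, 43.0]
ee_rot: [0.003, 0.998, 0.061, 0.004]
force: [0.2, -11.1, 16.7]
gripper_width: -0.0
gripper_force: 8.2
AVG 26.775 [  0.36 -11.11  16.12] [0.55 0.74 0.6 ] [507.73  56.45  42.98]
```

Run:
```python
from h import *
p,d=optics.read_camera('wrist');cv2.imwrite('pics/w7.png',p[:,:,::-1])
a=cv2.imread('pics/w6.png');b=p[:,:,::-1].copy()
for n,(x0,y0,x1,y1) in dict(dot=(335,155,445,210),rail=(470,95,560,140),bar=(180,160,216,215),block=(135,112,190,150)).items():
    r=cv2.matchTemplate(cv2.resize(b[y0-15:y1+15,x0-30:x1+30],None,fx=4,fy=4,interpolation=2),cv2.resize(a[y0:y1,x0:x1],None,fx=4,fy=4,interpolation=2),5)
    v=cv2.minMaxLoc(r);print(n,v[1],v[3][0]/4-30,v[3][1]/4-15)
```

```text
dot 0.9991503357887268 7.75 1.0
rail 0.998013973236084 7.25 1.0
bar 0.9943509101867676 8.0 1.0
block 0.9896982312202454 8.0 1.0
```

The plate and bar stayed fixed relative to the rail (all shifted 7–8 px) while the tool slipped at 11 N. The bar had been moving at 8 N, so it is at its hard end. Lifting straight up.

```bash
python3 -m creep '[[0,0,0,-0.002,0,0,0],[0,0,0,-0.015,0,0,0],[0,0,0,-0.04,0,0,0],[0,0,0,-0.08,0,0,0],[0,0,0,-0.12,0,0,0]]'; python3 -m creep '[[0,0,0.02,-0.01,0,0,0],[0,0,0.04,-0.02,0,0,0],[0,0,0.06,-0.03,0,0,0],[0,0,0.06,-0.03,0,0,0],[0,0,0.06,-0.03,0,0,0]]'
python3 - <<'E'
from h import *
p,d=optics.read_camera('wrist');cv2.imwrite('pics/w8.png',p[:,:,::-1])
T=wristpose();c=optics.camera_params('wrist');A=T@c['mount'];print(ctrl.read_state()['t'],T[:3,3])
f=np.load('top0.npz')['p'];q,_=optics.read_camera('top');cv2.imwrite('pics/top1.png',q[:,:,::-1])
df=np.abs(f.astype(int)-q).max(2)
for n,(x0,y0,x1,y1) in dict(tip=(270,150,335,200),amber=(125,250,182,300),clear=(485,285,555,330)).items(): print(n,(df[y0:y1,x0:x1]>50).mean())
E
```

```text
t: 27.45
tool_pos: [502.3, 60.2, 160.1]
ee_rot: [-0.0, 0.998, 0.061, -0.001]
force: [0.5, 0.2, 0.9]
gripper_width: 0.0
gripper_force: 0.0
t: 28.08
tool_pos: [510.1, 1.0, 188.9]
ee_rot: [-0.001, 0.998, 0.061, -0.001]
force: [0.6, -0.1, 0.7]
gripper_width: 0.0
gripper_force: 0.0
28.125 [510.10273033   1.11161413 188.80608786]
tip 0.0
amber 0.0
clear 0.0
```

View pics/w8.png

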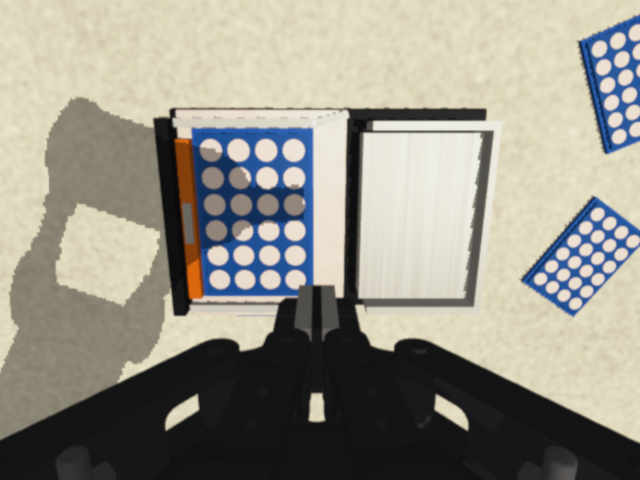

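Plate and bar look home, with blue at columns 193–313 and the bar against the block. I'll check plate 3 and the home position numerically.

Run:
```python
from h import *
T=wristpose();c=optics.camera_params('wrist');A=T@c['mount']
q=cv2.imread('pics/w8.png')
def w(uv,z):
    uv=np.array(uv,float);r=np.c_[(uv[:,0]-c['cx'])/c['fx'],(uv[:,1]-c['cy'])/c['fy'],np.ones(len(uv))]@A[:3,:3].T
    return A[:3,3]+r*((z-A[2,3])/r[:,2])[:,None]
a=np.deg2rad(6.93);u=np.array([-np.sin(a),np.cos(a)]);o=np.array([520.2,-74.5])
fy=lambda x,r,z:(w([(x,r)],z)[0,:2]-o)@u-68
r=200;row=q[r].astype(int);print([tuple(row[i]) for i in range(176,200,2)]);print([(i,row[i].sum()//3) for i in range(342,366,2)],[(i,row[i].sum()//3) for i in range(460,500,2)])
for r in(160,200,250):
  h=cv2.cvtColor(q[r:r+1],cv2.COLOR_BGR2HSV); b=np.where(cv2.inRange(h,(105,130,40),(125,255,255))[0,180:330])[0]+180
  print(r,'blue',b.min(),b.max(),fy(b.max()+.5,r,43),fy(b.min(),r,43))
print('p3',fy(359,200,36),[round(fy(x,200,36),1) for x in (470,476,480,486)],[round(fy(x,200,48),1) for x in (480,486,490)])
cv2.imwrite('pics/c8.png',cv2.resize(q[105:320,335:510],None,fx=2.7,fy=2.7,interpolation=2))
```

```text
[(np.int64(10), np.int64(9), np.int64(8)), (np.int64(7), np.int64(11), np.int64(16)), (np.int64(8), np.int64(42), np.int64(87)), (np.int64(10), np.int64(63), np.int64(131)), (np.int64(7), np.int64(63), np.int64(131)), (np.int64(9), np.int64(63), np.int64(132)), (np.int64(7), np.int64(62), np.int64(132)), (np.int64(12), np.int64(63), np.int64(133)), (np.int64(9), np.int64(61), np.int64(128)), (np.int64(6), np.int64(44), np.int64(95)), (np.int64(51), np.int64(45), np.int64(76)), (np.int64(97), np.int64(50), np.int64(21))]
[(342, np.int64(224)), (344, np.int64(194)), (346, np.int64(54)), (348, np.int64(35)), (350, np.int64(19)), (352, np.int64(17)), (354, np.int64(14)), (356, np.int64(19)), (358, np.int64(59)), (360, np.int64(107)), (362, np.int64(214)), (364, np.int64(226))] [(460, np.int64(231)), (462, np.int64(228)), (464, np.int64(227)), (466, np.int64(227)), (468, np.int64(232)), (470, np.int64(235)), (472, np.int64(230)), (474, np.int64(151)), (476, np.int64(104)), (478, np.int64(80)), (480, np.int64(79)), (482, np.int64(80)), (484, np.int64(91)), (486, np.int64(197)), (488, np.int64(229)), (490, np.int64(229)), (492, np.int64(224)), (494, np.int64(207)), (496, np.int64(208)), (498, np.int64(208))]
160 blue 194 311 11.791399935073102 95.34867473683411
200 blue 198 312 11.130938198159214 94.76726776880457
250 blue 201 312 11.198148064530784 95.50698139907229
p3 -23.583215386846398 [np.float64(-106.6), np.float64(-111.1), np.float64(-114.1), np.float64(-118.6)] [np.float64(-109.1), np.float64(-113.4), np.float64(-116.3)]
```

View pics/c8.png

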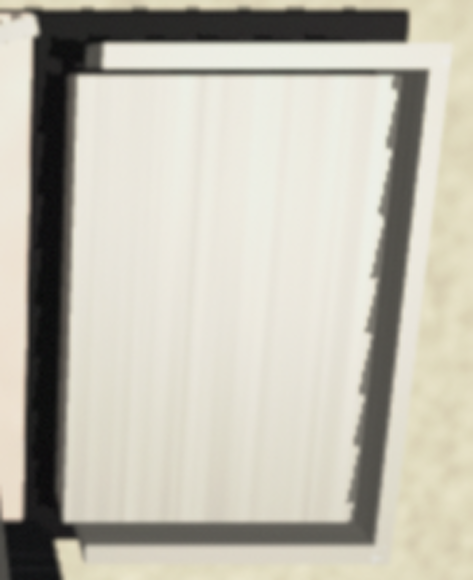

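The plate's trailing edge is at feeder y = 11.3 mm (home is 11), and plate 3's front edge is at about -25 mm, which is where it started. The bottles and tip box are unchanged. Handing in.

```bash
python3 -c "
from station import ctrl
print(ctrl.sign_off())"
```

```text
the job is handed in; nothing more can be done
None
```

The job is handed in at about 28 s: the blue plate was slid onto the deck and, by my camera check, pushed the stop bar fully home and still rests against it; the plate below, both bottles and the tip box show no visible movement.

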